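# Clip the capped sample tube into the rocker mixer

### The arm

A 6-joint arm with a two-finger parallel gripper is mounted at the origin on a cart in front of the work surface, level with it; the furniture and walls round the work are solid. World frame = base frame: x ahead of the robot, y to its left, z up, the work surface at z = 0. Lengths are in m, angles in degrees, forces in N, time in s.
With the tool pointing down it reaches from about 0.3 to 0.875 m from the base axis. Payload 6.4 kg.
Tool frame: the origin (TCP) lies between the finger pads; the fingertips stand 19 mm ahead of it and the grasp point (between the pads) is the TCP; z points along the fingers, y is the line along which they close (so a half turn about z gives the same grasp; the last joint's range is limited). The gripper opens to 88 mm and grips with 3 to 60 N. Pads are 18 mm wide; open, the fingers measure 123 mm over their backs; the gripper's body (75 mm by 187 mm) begins 45 mm behind the grasp point.
Start: joints at [60.487, 10.359, 92.074, -0, 77.567, -11.82], TCP at [0.175, 0.548, 0.258] pointing down, gripper open.
Joint ranges: [-171.53, 171.53], [-51.25, 118.39], [17.06, 147.69], [-65.23, 245.23], [0, 150.52], [-178.68, 178.68]. Speed limits (degrees/s): [147.25, 147.25, 172.46, 180, 180, 180].

### API

Orientations are given as a 3x3 rotation matrix whose columns are the frame's x, y, z axes.
In Python, from rig import robot, optics gives the robot as it stands. The module is installed in compiled form; this text tells all that it offers.
- The arm moves only by the shell command python3 -m creep 'ROWS' [OPENING] [FORCE]. ROWS is JSON, one flat list of numbers, 6 for each row, row after row: the shift along the tool's x, y, z in units of 2.5 cm (1.0 is 2.5 cm), then the turn, a rotation vector about the tool's x, y, z in units of 6 degrees (1.0 is 6 degrees). In form: [tx, ty, tz, ax, ay, az, tx, ty, tz, ax, ay, az, ...]. A call has 1 to 8 rows; each row shifts and turns the commanded pose from where the row before left it, along the tool's axes as they then stand; what a row does not reach is not made up. A row lasts 1/10 s, in which the tool goes at most 50 mm and 8.59 degrees, less where a joint would pass 70% of its speed; a pose out of reach is approached as far as the arm can. A call with a number of a shift or a turn outside -1 to 1 is refused whole. A call with a gripper value outside its range is refused whole. OPENING is the opening, from 0 (shut) to 1 (fully open), set as the call begins (- or left out, the last holds). The fingers move at their own pace and stop on an object; FORCE is the grip in N (left out, the last holds). Time passes only in rows, so rows that do not move let the fingers close. It gives the time, the measured TCP pose, the force, the opening and the grip force at its end, in the units of the state.
- robot.observe(): the state, without advancing time (a new reading comes with each control period).
- optics.grab_frame(name): name is "scene" or "top"; returns the picture (384x512x3 uint8, blue, green, red); there is no depth.
- optics.camera_params(name): a dict with "mtx" (3x3 intrinsics, pixels), "k1" (the pictures are not rectified: a ray, as slopes to the right and down, at radius r is drawn at 1 + k1 r^2 times it, then the intrinsics apply), "rvec" (rotation vector, rad) and "tvec" (3), from world to camera coordinates, as OpenCV has them. Camera axes: x right, y down, z forward; pixel columns grow to the right and rows downward; lengths in m; the calibration is good to about 2 mm. A picture is of the moment at which its call begins. camera_params takes no time and is no camera call.
- robot.job_done(): hands the job in; it is judged then, once.
The state is a dict: "t": time; "qpos": joint angles; "dq": joint speeds; "joint_torque": joint torques, N m; "tool_pos": TCP position; "tool_rot": TCP orientation; "force": force on the tool from outside, world axes, zero at the start; "wrist_torque": the same for the moment, N m; "gripper_width": finger opening in m; "grip_force": force on a finger pad.
Only numpy, scipy, OpenCV 4.12 (cv2) and the standard library are available. Lean on these libraries where they do the work, as an engineer would, in place of code of your own. Each camera call takes 0.05 s, during which the arm holds its last target. There are 200 camera calls.

### The job

Load the rocker mixer: take the capped white sample tube out of the wooden rack, lay it flat on the bare worktop and let go of it, then take it again from above across its middle and press it straight down between the mixer's two end cheeks, past the sprung jaw, until it sits fully down in both forks with the jaw closed over it. The cap may point either way along the mixer. Leave the two open test tubes standing in the rack and the glass petri dish where it lies.

Things in the scene. Friction and masses are not known exactly. Their poses are not given: they have to be found in the camera images.
- sample_tube: The thing to load: opaque white plastic tube, round bottom, ribbed black screw cap; 150 mm long over all, body 18 mm in diameter, cap 22 mm in diameter and 22 mm long, about 30 g. Stands cap up in a hole of the wooden rack, the tallest tube there, its top 85 mm clear of the rack. Origin at the tip of the round bottom, z along the tube to the cap. Lying down it hardly rolls: the cap stops it.
- tube_mid (a point): Middle of the sample tube, on its axis, 75 mm from either end.
- mixer: White rocker mixer on the worktop, 136 mm deep (x), 190 mm long (y), fixed. Origin: centre of its underside; -x is its front with knob and switch. Housing 42 mm high; above it a tray (top at 50 mm) with two grey forks, open upward, at y = -32 and +32 mm, each 12 mm wide along y. The 52 mm between the forks is free for fingers, except for the jaw's hinge rod (radius 3.5 mm) at x = -16, z = 58 mm.
- clip_seat (a point): Where the middle of the sample tube is when it is seated and centred: on the fork axis, 82 mm above the mixer's underside; x, y, z axes as the mixer's. The tube lies along y, its axis level. It may lie up to 12 mm off centre along y before an end meets a cheek.
- cheek_top (a point): Top of the mixer's end cheek at its +y end, 118 mm above its underside. The two cheeks are upright plates, 8 mm thick and 56 mm wide, with rounded tops, centred at x = 0, y = -91 and +91 mm of the mixer; 174 mm is clear between them.
- tine_top (a point): Top of the tall tine of the fork at y = +32 mm of the mixer, x = 19, z = 111 mm. Each fork has such a tine on its +x side (inner face at x = +9.6 mm, flared outward over the top 15 mm) and a short tine on its -x side (inner face at x = -9.6 mm, top at 80 mm).
- jaw (a joint): The mixer's sprung steel jaw, hinged along y on the -x side of the forks: two arms, one at each fork, whose rounded noses (radius 4 mm, axis at x = -10, z = 91 mm of the mixer when closed) reach over the tube's shoulder. 0 = closed, grows as it swings outward (to -x), at most 0.5 rad. A tube pushed down swings it about 0.1 rad open against 10 to 20 N in all; then it snaps back over the tube.
- rack: Wooden test-tube rack, 50 x 220 x 85 mm, fixed; six 20 mm holes in a row along its y at -82, -49, -16, +16, +49, +82 mm. Top board's upper face at 76 mm, floor under the tubes at 11 mm, end boards up to 85 mm. Origin at the centre of its underside.
- test_tube_a: Open clear glass test tube with some purple in it, 18 mm in diameter, 118 mm long, standing in the rack; leave it. Origin at its bottom, z up along it.
- test_tube_b: Open clear glass test tube with some tan in it, 18 mm in diameter, 118 mm long, standing in the rack; leave it. Origin at its bottom, z up along it.
- petri_dish: Flat round clear glass dish, 90 mm in diameter, 16 mm high, lying on the worktop behind the working space; leave it. Origin at the centre of its underside.
There are look-alikes about, which are no part of the job. Leave any pink look-alike of the sample_tube alone.

How it is judged (in metres and radians):
On the way:
1. the sample tube lies flat on the worktop, let go and at rest (angle between sample_tube's own z axis and vertical between 1.5 and 1.64 rad and height (world z) of tube_mid below 0.016 m and contact force between sample_tube and the fingers below 0.05 N and linear speed of sample_tube below 0.03 m/s), for 0.2 s.
At the end, for the whole second after the job is handed in: The sample tube lies at rest in both forks of the mixer, its middle within 3 mm of the seat in height and across and within 13.5 mm along (between the cheeks), its axis within 0.05 rad of the forks' axis, and the jaw is closed over it (under 0.05 rad) (x of tube_mid in the frame of clip_seat between -0.003 and 0.003 m and y of tube_mid in the frame of clip_seat between -0.0135 and 0.0135 m and z of tube_mid in the frame of clip_seat between -0.003 and 0.003 m and angle between the z axis of sample_tube and the y axis of mixer, either way round below 0.05 rad and value of joint jaw below 0.05 rad and linear speed of sample_tube below 0.02 m/s); the robot touches nothing.
It fails at once if a test tube in the rack is lifted out, knocked over or shoved (distance of any of test_tube_a, test_tube_b from where it was at the start of the episode above 0.02 m).
It fails at once if the petri dish is shoved (distance of petri_dish from where it was at the start of the episode above 0.03 m).
It also fails if it takes over 72 s, if anything falls off the work surface, if the arm or the gripper's body presses on something with over 40 N, if the wrist force passes 120 N, or if a joint passes its speed limit or range.

## Working session

There is one attempt and no reset: what is moved stays moved. The work goes in short steps, Python scripts to look and compute and a shell command to move; the robot and the scene stay as the last step left them, time stands still between calls to the robot, and variables do not carry over. Pictures are saved under pics/ and viewed, at most 13 in all, crops included, and the job is handed in when it is done.

```bash
mkdir -p pics; python3 - <<'E'
from rig import robot, optics
import cv2,numpy as np
a=optics.grab_frame("scene");b=optics.grab_frame("top")
cv2.imwrite("pics/s0.png",a);cv2.imwrite("pics/t0.png",b)
np.set_printoptions(precision=4,suppress=True)
for n in("scene","top"):print(n,optics.camera_params(n))
s=robot.observe();print(s)
E
```

```text
scene {'mtx': array([[475.5271,   0.    , 247.9647],
       [  0.    , 475.5271, 197.2408],
       [  0.    ,   0.    ,   1.    ]]), 'k1': -0.0023702984557888306, 'rvec': array([ 2.124 , -0.7507,  0.366 ]), 'tvec': array([-0.4141,  0.2601,  1.226 ])}
top {'mtx': array([[357.9693,   0.    , 251.1167],
       [  0.    , 357.9693, 190.5473],
       [  0.    ,   0.    ,   1.    ]]), 'k1': -0.08950743856574221, 'rvec': array([ 2.2   , -2.198 ,  0.0606]), 'tvec': array([-0.0322,  0.4914,  1.0316])}
{'t': 0.1, 'qpos': array([ 60.4901,  10.3971,  92.128 ,  -0.0015,  77.5673, -11.8207]), 'dq': array([ 0.0483, -0.1011, -0.0533, -0.0311, -0.0567, -0.0409]), 'joint_torque': array([  0.0005, -43.4813, -34.2696,   0.0703,   0.0339,  -0.0001]), 'tool_pos': array([0.1745, 0.5474, 0.2569]), 'tool_rot': array([[-0.9527,  0.3038, -0.0008],
       [ 0.3038,  0.9527, -0.0014],
       [ 0.0003, -0.0016, -1.    ]]), 'force': array([ 0.6486, -0.4326,  0.2069]), 'wrist_torque': array([ 0.019 , -0.0404,  0.0094]), 'grip_force': 0.0, 'gripper_width': 0.0883180412907849}
```

View pics/s0.png

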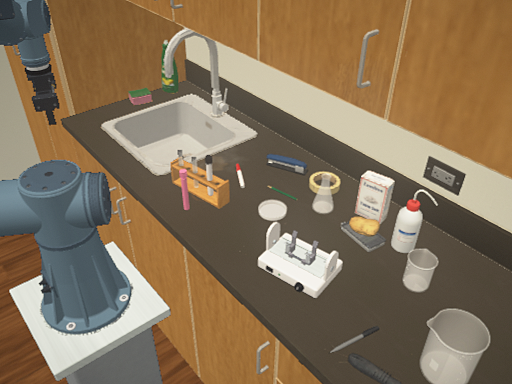

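View pics/t0.png

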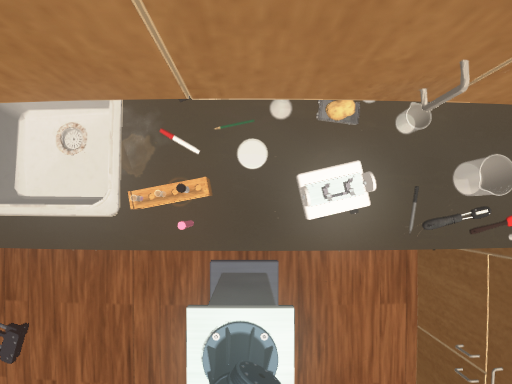

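Candidates for the tube: black cap in the rack, scene (209,160) / top (181,188), which fits. The pink look-alike stands in front of the rack at scene (184,190) / top (185,225). The red/white marker lies at scene (240,175) / top (180,141). I'll use a close crop to confirm the choice and get pixels.

```bash
python3 - <<'E'
import cv2,numpy as np
a=cv2.imread("pics/s0.png");b=cv2.imread("pics/t0.png")
def c(im,x,y,w=100,h=75):
    r=cv2.resize(im[y:y+h,x:x+w],(400,300),interpolation=cv2.INTER_CUBIC)
    for i in range(0,w,20): cv2.putText(r,str(x+i),(i*4,8),0,.3,(0,255,255));cv2.line(r,(i*4,10),(i*4,16),(0,255,255))
    for i in range(0,h,15): cv2.putText(r,str(y+i),(0,i*4+4),0,.3,(0,255,255));cv2.line(r,(20,i*4),(26,i*4),(0,255,255))
    return r
cv2.imwrite("pics/c0.png",np.vstack([np.hstack([c(a,150,140),c(b,122,165)]),np.hstack([c(a,250,215),c(b,287,150)])]))
E
```

```text
(no output)
```

View pics/c0.png

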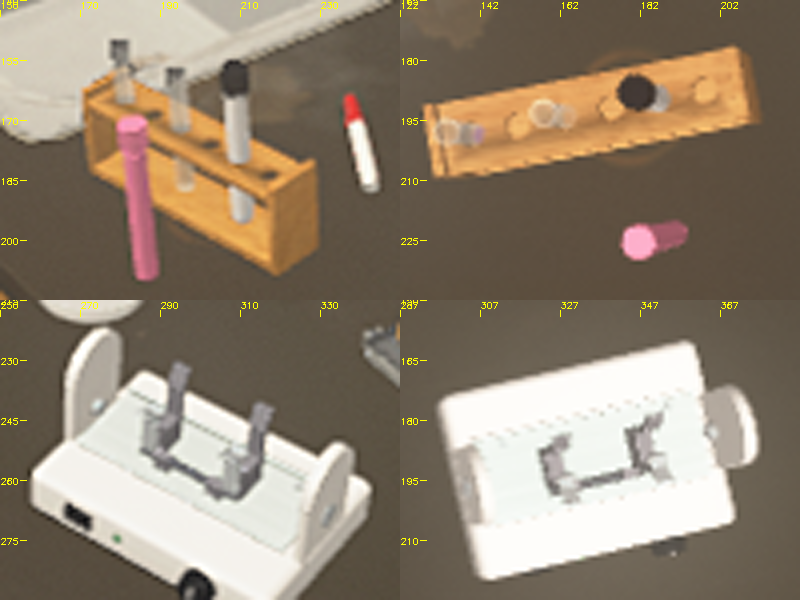

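The crop confirms the white tube with ribbed black cap: scene cap top at about (208,156), top (181,188). The pink one stands in front of the rack, and the two glass tubes stand two and four holes to the left.

```bash
cat >h.py <<'E'
import numpy as np,cv2
from scipy.optimize import least_squares
from rig import robot,optics
np.set_printoptions(precision=4,suppress=True)
P={n:optics.camera_params(n) for n in("scene","top")}
def proj(n,X):
    p=P[n];R=cv2.Rodrigues(p["rvec"])[0];c=np.atleast_2d(X)@R.T+p["tvec"];s=c[:,:2]/c[:,2:]
    s=s*(1+p["k1"]*(s**2).sum(1,keepdims=True));return s@p["mtx"][:2,:2].T+p["mtx"][:2,2]
def tri(obs,x0=(.45,0,.1)):
    r=least_squares(lambda X:np.concatenate([proj(n,X)[0]-o for n,o in obs]),x0);return r.x,r.fun
def plane(n,uv,z):
    return np.append(least_squares(lambda X:proj(n,[X[0],X[1],z])[0]-uv,(.45,0)).x,z)
def fit(obs,x0): # obs:(cam,local xyz,uv) ; pose x,y,z,yaw
    def f(q):
        c,s=np.cos(q[3]),np.sin(q[3]);R=np.array([[c,-s,0],[s,c,0],[0,0,1]])
        return np.concatenate([proj(n,R@np.array(l)+q[:3])[0]-o for n,l,o in obs])
    r=least_squares(f,x0,loss='soft_l1');return r.x,f(r.x).reshape(-1,2)
E
python3 - <<'E'
from h import *
print("white cap",*tri([("scene",(208.3,156.5)),("top",(181,188))]))
print("pink cap",*tri([("scene",(182.7,170.7)),("top",(181.5,225.5))]))
print("tineL",*tri([("scene",(295,231.5)),("top",(327.5,184))]))
m=[("scene",(19,32,111),(295,231.5)),("scene",(19,-32,111),(315.5,241.3)),("scene",(0,91,118),(275,222.5)),("scene",(0,-91,118),(335.7,250.7)),
("scene",(-68,95,42),(258.2,258.2)),("scene",(68,-95,42),(342.5,261.7)),
("top",(68,95,42),(297,176.2)),("top",(68,-95,42),(360,160.7)),("top",(-68,-95,42),(370.3,205)),("top",(-68,95,42),(308.2,219.5))]
q,r=fit([(n,np.array(l)/1e3,u) for n,l,u in m],(.45,-.2,0,.2));print("mixer",q,np.degrees(q[3]));print(r)
# rack: top view end-board corners z=.085, scene
k=[("top",(25,110,85),(128,191.5)),("top",(-25,110,85),(131,209)),("top",(25,-110,85),(207,176.5)),("top",(-25,-110,85),(210.5,194.5)),
("scene",(-25,-110,85),(216.5,187)),("scene",(25,-110,85),(228,181)),("scene",(-25,110,85),(171.5,166.5)),("scene",(-25,-110,0),(219,208.5))]
q,r=fit([(n,np.array(l)/1e3,u) for n,l,u in k],(.45,.2,0,.2));print("rack",q,np.degrees(q[3]));print(r)
c,s=np.cos(q[3]),np.sin(q[3])
for y in(-.082,-.049,-.016,.016,.049,.082):print(y,q[0]-s*y,q[1]+c*y)
for n,u in (("dish",(252,153)),):print(n,plane("top",u,.01))
E
```

```text
white cap [0.4908 0.1443 0.1617] [-0.3333 -0.0041  0.159  -0.2206]
pink cap [0.3967 0.1444 0.1496] [-0.3851 -0.0282  0.1893 -0.2657]
tineL [ 0.5041 -0.2344  0.109 ] [ 0.0903 -0.0155 -0.0548  0.0732]
mixer [ 0.494  -0.2697 -0.0022  0.2284] 13.087948364382962
[[ 0.3275 -0.1863]
 [ 0.4457  0.1175]
 [-1.7918  1.5926]
 [-3.2977  2.6708]
 [-1.7274 -0.366 ]
 [ 1.0168 -1.3688]
 [-0.2614 -2.6231]
 [ 0.4554 -1.781 ]
 [ 1.3984 -0.1081]
 [-0.4134  0.6215]]
rack [0.4812 0.1924 0.0005 0.1826] 10.462641712669678
[[ 0.0977 -0.354 ]
 [ 0.0741  0.1536]
 [-0.0698  0.0561]
 [-0.3578  0.1338]
 [ 1.1192  0.9042]
 [ 0.6349 -0.3185]
 [-2.113  -4.2783]
 [-0.2743  0.9088]]
-0.082 0.4961288971223703 0.11175864350477002
-0.049 0.4901362825855351 0.14420996968742258
-0.016 0.4841436680486999 0.17666129587007515
0.016 0.47833264789176877 0.20812924853204126
0.049 0.4723400333549336 0.24058057471469382
0.082 0.4663474188180984 0.2730319008973464
dish [ 0.6021 -0.0343  0.01  ]
```

Every measured point agrees with the text. The white cap top is at z=0.162, the rack yaw is 10.5°, and the tube is at the rack's y=-49 hole. The mixer is at (0.494,-0.270), yaw 13.1°. I'll take the tube sideways from the -y side with the tool tilted about 15°, so the wrist can turn down afterwards to lay it flat.

```bash
cat >>h.py <<'E'
from scipy.spatial.transform import Rotation as Ro
def rows(pos,R,N,s=None):
    s=s or robot.observe();R0=np.array(s["tool_rot"]);p=R0.T@(np.array(pos)-s["tool_pos"])
    w=Ro.from_matrix(R0.T@R).as_rotvec()
    S=sum(Ro.from_rotvec(w*k/N).as_matrix() for k in range(N));t=np.linalg.solve(S,p)
    v=np.r_[t/.025,np.degrees(w)/N/6]
    print(N,"rows of",v.round(3),"total",(v*N).round(2))
    return v
def tool(az,tilt): # closing axis y at azimuth az; tilt from straight down toward az+90
    return Ro.from_euler('ZX',[az,tilt],degrees=True).as_matrix()@np.array([[0,1,0],[1,0,0],[0,0,-1.]])
E
python3 - <<'E'
from h import *
print(tool(10.5,0));rows((.47,.02,.26),tool(10.5,0),28)
E
```

```text
[[-0.1822  0.9833  0.    ]
 [ 0.9833  0.1822  0.    ]
 [ 0.      0.     -1.    ]]
28 rows of [-0.883 -0.208 -0.004 -0.001  0.     0.368] total [-24.72  -5.82  -0.12  -0.02   0.01  10.3 ]
```

```bash
r='-.88,-.21,0,0,0,.37'; echo skip >/dev/null
python3 -m creep '[-0.88,-0.21,0,0,0,0.37,-0.88,-0.21,0,0,0,0.37,-0.88,-0.21,0,0,0,0.37,-0.88,-0.21,0,0,0,0.37,-0.88,-0.21,0,0,0,0.37,-0.88,-0.21,0,0,0,0.37,-0.88,-0.21,0,0,0,0.37]' 0.5 20
python3 -m creep '[-0.88,-0.21,0,0,0,0.37,-0.88,-0.21,0,0,0,0.37,-0.88,-0.21,0,0,0,0.37,-0.88,-0.21,0,0,0,0.37,-0.88,-0.21,0,0,0,0.37,-0.88,-0.21,0,0,0,0.37,-0.88,-0.21,0,0,0,0.37]'
python3 -m creep '[-0.88,-0.21,0,0,0,0.37,-0.88,-0.21,0,0,0,0.37,-0.88,-0.21,0,0,0,0.37,-0.88,-0.21,0,0,0,0.37,-0.88,-0.21,0,0,0,0.37,-0.88,-0.21,0,0,0,0.37,-0.88,-0.21,0,0,0,0.37]'
python3 -m creep '[-0.88,-0.21,0,0,0,0.37,-0.88,-0.21,0,0,0,0.37,-0.88,-0.21,0,0,0,0.37,-0.88,-0.21,0,0,0,0.37,-0.88,-0.21,0,0,0,0.37,-0.88,-0.21,0,0,0,0.37,-0.88,-0.21,0,0,0,0.37]'
python3 -c "
from h import *
print(robot.observe()['qpos'])
rows((.48,.0,.28),tool(10.5,75),16)"
```

```text
t: 0.8
tool_pos: [0.3, 0.4503, 0.2573]
tool_rot: [[-0.836, 0.549, -0.001], [0.549, 0.836, -0.001], [0.0, -0.001, -1.0]]
force: [-1.2, 0.6, 0.5]
gripper_width: 0.0439
grip_force: 0.0
t: 1.5
tool_pos: [0.394, 0.3236, 0.2573]
tool_rot: [[-0.658, 0.753, -0.001], [0.753, 0.658, -0.0], [0.0, -0.001, -1.0]]
force: [-0.4, -0.3, -0.5]
gripper_width: 0.044
grip_force: 0.0
t: 2.2
tool_pos: [0.4507, 0.1764, 0.2574]
tool_rot: [[-0.432, 0.902, -0.001], [0.902, 0.432, -0.0], [0.0, -0.001, -1.0]]
force: [0.1, 0.4, 0.3]
gripper_width: 0.0441
grip_force: 0.0
t: 2.9
tool_pos: [0.4659, 0.0194, 0.2574]
tool_rot: [[-0.175, 0.985, -0.001], [0.985, 0.175, 0.0], [0.0, -0.001, -1.0]]
force: [-0.6, 0.2, 0.3]
gripper_width: 0.0443
grip_force: 0.0
[-12.2552  -3.9287 107.128    0.0028  76.8375 -22.3078]
16 rows of [-0.012  0.026 -0.083  0.003  0.781 -0.004] total [-0.2   0.42 -1.33  0.04 12.5  -0.07]
```

```bash

python3 -m creep '[0,0.03,-0.08,0,0.78,0,0,0.03,-0.08,0,0.78,0,0,0.03,-0.08,0,0.78,0,0,0.03,-0.08,0,0.78,0,0,0.03,-0.08,0,0.78,0]'
python3 -c "
from h import *
print(robot.observe()['qpos'])"
```

```text
t: 3.4
tool_pos: [0.4701, 0.0192, 0.2676]
tool_rot: [[-0.162, 0.984, -0.07], [0.902, 0.176, 0.394], [0.4, 0.0, -0.916]]
force: [-0.1, -0.5, 0.1]
gripper_width: 0.044
grip_force: 0.0
[-24.6986   1.4459 103.56    19.1898  89.0412 -37.5553]
```

```bash

python3 -m creep '[0,0.03,-0.08,0,0.78,0,0,0.03,-0.08,0,0.78,0,0,0.03,-0.08,0,0.78,0,0,0.03,-0.08,0,0.78,0,0,0.03,-0.08,0,0.78,0,0,0.03,-0.08,0,0.78,0]'
python3 -m creep '[0,0.03,-0.08,0,0.78,0,0,0.03,-0.08,0,0.78,0,0,0.03,-0.08,0,0.78,0,0,0.03,-0.08,0,0.78,0,0,0.03,-0.08,0,0.78,0,0,0,0,0,0,0]'
python3 -c "
from h import *
print(robot.observe()['qpos'])
a=np.radians(10.5);u=np.array([-np.sin(a),np.cos(a),0]);R=tool(10.5,75)
tube=np.array([.4905,.1443,.128]);g=tube-.013*R[:,2]
print(g)
h=g-.12*u;rows(h+[0,0,.005],R,8)
"
```

```text
t: 4.0
tool_pos: [0.4758, 0.0131, 0.2772]
tool_rot: [[-0.109, 0.984, -0.138], [0.611, 0.176, 0.772], [0.784, 0.0, -0.62]]
force: [-0.2, 0.4, 0.3]
gripper_width: 0.0439
grip_force: 0.0
t: 4.6
tool_pos: [0.4806, 0.0053, 0.2803]
tool_rot: [[-0.042, 0.985, -0.17], [0.254, 0.175, 0.951], [0.966, -0.003, -0.257]]
force: [0.1, 0.4, -0.4]
gripper_width: 0.044
grip_force: 0.0
[-38.6286  26.766   95.8348  46.337  118.2839 -50.7003]
[0.4928 0.132  0.1314]
8 rows of [-0.692  0.177  0.197  0.007 -0.002 -0.006] total [-5.53  1.41  1.58  0.06 -0.02 -0.05]
```

```bash

python3 -c "
from h import *
a=np.radians(10.5);u=np.array([-np.sin(a),np.cos(a),0]);R=tool(10.5,75)
g=np.array([.4905,.1443,.128])-.013*R[:,2]
s=robot.observe();v=rows(g-.05*u,R,8,s)
s['tool_pos']=g-.05*u;s['tool_rot']=R;rows(g,R,4,s)
"
```

```text
8 rows of [-0.626  0.175  0.542  0.007 -0.002 -0.006] total [-5.01  1.4   4.34  0.06 -0.02 -0.05]
4 rows of [0.129 0.    0.483 0.    0.    0.   ] total [0.52 0.   1.93 0.   0.   0.  ]
```

```bash

python3 -m creep '[-0.63,0.18,0.54,0.01,0,-0.01,-0.63,0.18,0.54,0.01,0,-0.01,-0.63,0.18,0.54,0.01,0,-0.01,-0.63,0.18,0.54,0.01,0,-0.01,-0.63,0.17,0.54,0,0,0,-0.63,0.17,0.54,0,0,0,-0.62,0.17,0.54,0,0,0,-0.62,0.17,0.54,0,0,0]'
python3 -m creep '[0,0,0,0,0,0,0,0,0,0,0,0]'
python3 -c "
from h import *
a=optics.grab_frame('scene');b=optics.grab_frame('top')
f=lambda i,x,y:cv2.resize(i[y:y+120,x:x+160],(400,300),interpolation=cv2.INTER_CUBIC)
cv2.imwrite('pics/g1.png',np.hstack([f(a,150,110),f(b,130,130)]))
R=tool(10.5,75);g=np.array([.4905,.1443,.128])-.013*R[:,2]
s=robot.observe();print(s['qpos']);rows(g,R,4)
"
```

```text
t: 5.4
tool_pos: [0.5031, 0.0826, 0.1323]
tool_rot: [[-0.052, 0.983, -0.175], [0.259, 0.182, 0.949], [0.965, 0.004, -0.264]]
force: [0.0, 0.2, -0.0]
gripper_width: 0.0437
grip_force: 0.0
t: 5.6
tool_pos: [0.5029, 0.0822, 0.1333]
tool_rot: [[-0.051, 0.983, -0.175], [0.257, 0.182, 0.949], [0.965, 0.003, -0.262]]
force: [0.0, 0.1, 0.6]
gripper_width: 0.0438
grip_force: 0.0
[-31.037   40.8873  96.0202  48.2746 104.1481 -58.3687]
4 rows of [ 0.111 -0.013  0.503  0.005  0.009  0.01 ] total [ 0.44 -0.05  2.01  0.02  0.04  0.04]
```

View pics/g1.png

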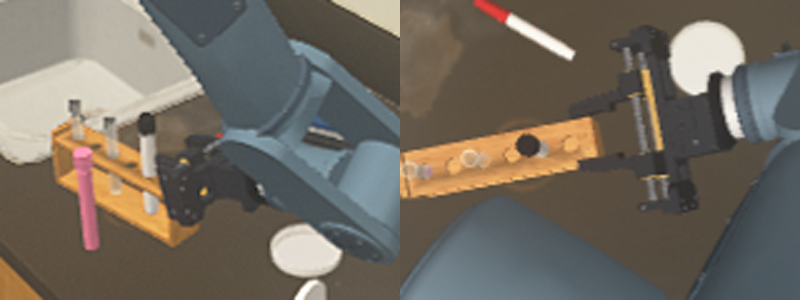

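The fingers straddle the tube's line: cap at (529,146) in the right crop, finger centreline heading to it. Nothing is touched, so I go in, close and lift.

```bash

python3 -m creep '[0.11,-0.01,0.5,0,0,0,0.11,-0.01,0.5,0,0,0,0.11,-0.01,0.5,0,0,0,0.11,-0.01,0.5,0,0,0,0,0,0,0,0,0]'
python3 -m creep '[0,0,0,0,0,0,0,0,0,0,0,0,0,0,0,0,0,0,0,0,0,0,0,0,0,0,0,0,0,0]' 0 20
python3 -c "
from h import *
s=robot.observe();R=np.array(s['tool_rot']);print(R.T@[0,0,1])"
```

```text
t: 6.2
tool_pos: [0.4914, 0.1344, 0.1304]
tool_rot: [[-0.049, 0.983, -0.177], [0.255, 0.184, 0.949], [0.966, 0.002, -0.26]]
force: [-0.2, -0.3, -0.1]
gripper_width: 0.044
grip_force: 0.0
t: 6.7
tool_pos: [0.4931, 0.1319, 0.1304]
tool_rot: [[-0.05, 0.984, -0.173], [0.256, 0.18, 0.95], [0.965, 0.004, -0.261]]
force: [1.4, -0.3, -0.3]
gripper_width: 0.0171
grip_force: 20.0
[ 0.9653  0.0036 -0.2612]
```

```bash

python3 -m creep '[0.6,0,-0.16,0,0,0,0.6,0,-0.16,0,0,0,0.6,0,-0.16,0,0,0,0.6,0,-0.16,0,0,0,0.6,0,-0.16,0,0,0,0.6,0,-0.16,0,0,0,0.6,0,-0.16,0,0,0,0.6,0,-0.16,0,0,0]'
python3 -c "
from h import *
robot_s=robot.observe();print(robot_s['gripper_width'],robot_s['grip_force'],robot_s['qpos'])
rows((.45,.02,.27),tool(0,15),24)
rows((.45,.02,.27),np.array(robot_s['tool_rot']),10)
b=optics.grab_frame('scene');cv2.imwrite('pics/l.png',cv2.resize(b[60:260,100:360],None,fx=2,fy=2))
"
```

```text
t: 7.5
tool_pos: [0.4921, 0.1326, 0.2558]
tool_rot: [[-0.05, 0.983, -0.174], [0.256, 0.181, 0.95], [0.965, 0.003, -0.261]]
force: [0.1, 0.1, 0.3]
gripper_width: 0.0171
grip_force: 20.0
0.01708775997449676 19.956430792808533 [-27.0525  25.5423 101.2661  53.8158 108.2825 -48.149 ]
24 rows of [-0.114 -0.089 -0.153 -0.053 -0.415  0.055] total [-2.73 -2.13 -3.66 -1.27 -9.95  1.31]
10 rows of [-0.052 -0.247 -0.413  0.     0.     0.   ] total [-0.52 -2.47 -4.13  0.    0.    0.  ]
```

View pics/l.png

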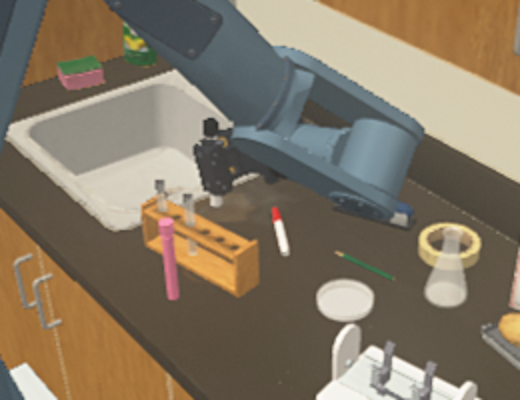

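The tube is out of the rack, gripped under the cap at (212,150) in the crop and hanging straight, and the glass tubes still stand. Next I back off along -y and turn the tool so the tube is level.

```bash

python3 -m creep '[-0.06,-0.31,-0.51,0,0,0,-0.06,-0.31,-0.51,0,0,0,-0.06,-0.31,-0.51,0,0,0,-0.06,-0.31,-0.51,0,0,0,-0.06,-0.31,-0.51,0,0,0,-0.06,-0.31,-0.51,0,0,0,-0.06,-0.31,-0.51,0,0,0,-0.06,-0.31,-0.51,0,0,0]'
python3 -c "
from h import *
rows((.44,.02,.25),tool(0,-15),22)
"
```

```text
t: 8.35
tool_pos: [0.4491, 0.0202, 0.2696]
tool_rot: [[-0.05, 0.983, -0.174], [0.256, 0.181, 0.95], [0.965, 0.003, -0.261]]
force: [0.1, -0.3, 0.2]
gripper_width: 0.0173
grip_force: 20.0
22 rows of [-0.02  -0.015  0.035 -0.043 -0.679  0.077] total [ -0.44  -0.33   0.76  -0.94 -14.94   1.69]
```

```bash

python3 -m creep '[-0.02,-0.02,0.04,-0.04,-0.68,0.08,-0.02,-0.02,0.04,-0.04,-0.68,0.08,-0.02,-0.02,0.04,-0.04,-0.68,0.08,-0.02,-0.02,0.04,-0.04,-0.68,0.08,-0.02,-0.02,0.04,-0.04,-0.68,0.08,-0.02,-0.02,0.04,-0.04,-0.68,0.08,-0.02,-0.02,0.04,-0.04,-0.68,0.08,-0.02,-0.02,0.04,-0.04,-0.68,0.08]'
python3 -m creep '[-0.02,-0.02,0.04,-0.04,-0.68,0.08,-0.02,-0.02,0.04,-0.04,-0.68,0.08,-0.02,-0.02,0.04,-0.04,-0.68,0.08,-0.02,-0.02,0.04,-0.04,-0.68,0.08,-0.02,-0.02,0.04,-0.04,-0.68,0.08,-0.02,-0.02,0.04,-0.04,-0.68,0.08,-0.02,-0.02,0.04,-0.04,-0.68,0.08]'
python3 -m creep '[-0.02,-0.02,0.04,-0.04,-0.68,0.08,-0.02,-0.02,0.04,-0.04,-0.68,0.08,-0.02,-0.02,0.04,-0.04,-0.68,0.08,-0.02,-0.02,0.04,-0.04,-0.68,0.08,-0.02,-0.02,0.04,-0.04,-0.68,0.08,-0.02,-0.02,0.04,-0.04,-0.68,0.08,-0.02,-0.02,0.04,-0.04,-0.68,0.08,0,0,0,0,0,0]'
python3 -c "
from h import *
s=robot.observe();R=np.array(s['tool_rot']);print(s['qpos'],'tube dir',R@[.9653,.0036,-.2612],'tube pt',s['tool_pos']+R@[0,0,.013])
a=optics.grab_frame('scene');b=optics.grab_frame('top')
f=lambda i,x,y:cv2.resize(i[y:y+120,x:x+160],(400,300),interpolation=cv2.INTER_CUBIC)
cv2.imwrite('pics/g2.png',np.hstack([f(a,160,130),f(b,180,120)]))
"
```

```text
t: 9.15
tool_pos: [0.4445, 0.025, 0.2624]
tool_rot: [[-0.064, 0.992, -0.106], [0.741, 0.119, 0.661], [0.668, -0.036, -0.743]]
force: [0.3, -0.1, -0.0]
gripper_width: 0.0176
grip_force: 20.0
t: 9.85
tool_pos: [0.4406, 0.0252, 0.2549]
tool_rot: [[-0.044, 0.998, -0.049], [0.972, 0.054, 0.227], [0.229, -0.038, -0.973]]
force: [0.6, 0.2, -0.7]
gripper_width: 0.0172
grip_force: 20.0
t: 10.65
tool_pos: [0.4365, 0.0229, 0.2473]
tool_rot: [[-0.001, 1.0, -0.01], [0.965, -0.001, -0.263], [-0.263, -0.01, -0.965]]
force: [-0.6, 0.7, -0.8]
gripper_width: 0.0174
grip_force: 20.0
[ -2.3558  -4.9386 110.5202 -15.8159  74.9207   1.8479] tube dir [ 0.0048  1.     -0.0019] tube pt [0.4364 0.0195 0.2347]
```

View pics/g2.png

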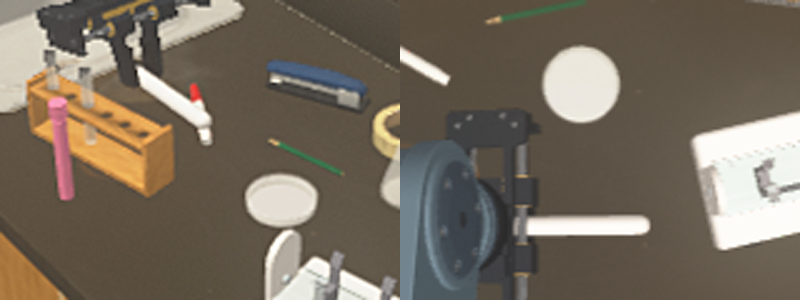

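Tube held level, bottom tip at scene (243,179) / top (280,210). I'll triangulate that tip to check the tilt.

```bash

python3 -c "
from h import *
print(tri([('scene',(243.5,179)),('top',(279.5,210.4))]))
rows((.4365,.023,.0255),np.array(robot.observe()['tool_rot']),10)
"
```

```text
(array([ 0.4365, -0.0968,  0.2342]), array([-0.9216,  0.0642,  0.478 , -0.6567]))
10 rows of [0.234 0.005 0.857 0.    0.    0.   ] total [2.34 0.05 8.57 0.   0.   0.  ]
```

```bash

python3 -m creep '[0.23,0,0.85,0,0,0,0.23,0,0.85,0,0,0,0.23,0,0.85,0,0,0,0.23,0,0.85,0,0,0,0.23,0,0.85,0,0,0,0.23,0,0.85,0,0,0,0.23,0,0.85,0,0,0,0.23,0,0.85,0,0,0]'
python3 -m creep '[0.2,0,0.74,0,0,0,0.18,0,0.66,0,0,0,0,0,0,0,0,0,0.02,0,0.08,0,0,0,0,0,0,0,0,0]'
```

```text
t: 11.55
tool_pos: [0.4363, 0.0214, 0.0711]
tool_rot: [[0.003, 1.0, -0.008], [0.965, -0.005, -0.261], [-0.261, -0.007, -0.965]]
force: [0.3, 0.4, 0.1]
gripper_width: 0.0174
grip_force: 20.0
t: 12.05
tool_pos: [0.4364, 0.0218, 0.034]
tool_rot: [[0.002, 1.0, -0.007], [0.965, -0.004, -0.262], [-0.262, -0.006, -0.965]]
force: [0.4, 0.4, 0.2]
gripper_width: 0.0176
grip_force: 20.0
```

```bash

python3 -m creep '[0.05,0,0.19,0,0,0,0.03,0,0.1,0,0,0,0.01,0,0.04,0,0,0,0.01,0,0.04,0,0,0,0,0,0,0,0,0]'
python3 -m creep '[0.01,0,0.04,0,0,0,0,0,0,0,0,0]'
```

```text
t: 12.55
tool_pos: [0.4356, 0.0221, 0.0246]
tool_rot: [[0.001, 1.0, -0.009], [0.965, -0.003, -0.263], [-0.263, -0.008, -0.965]]
force: [-4.9, 1.2, 12.5]
gripper_width: 0.0173
grip_force: 20.0
t: 12.75
tool_pos: [0.4358, 0.0221, 0.0241]
tool_rot: [[0.001, 1.0, -0.008], [0.965, -0.003, -0.263], [-0.263, -0.008, -0.965]]
force: [-6.7, 2.9, 18.9]
gripper_width: 0.0173
grip_force: 20.0
```

Contact with the worktop. I back off slightly, release, and withdraw along the tool.

```bash

python3 -m creep '[-0.01,0,-0.04,0,0,0,0,0,0,0,0,0]'
python3 -m creep '[0,0,0,0,0,0,0,0,0,0,0,0,0,0,0,0,0,0,0,0,0,0,0,0,0,0,0,0,0,0,0,0,0,0,0,0,0,0,0,0,0,0]' 0.5
python3 -m creep '[0,0,-0.3,0,0,0,0,0,-0.6,0,0,0,0,0,-0.8,0,0,0,0,0,-0.8,0,0,0,0,0,-0.8,0,0,0,0,0,-0.8,0,0,0,0,0,0,0,0,0]'
python3 -c "
from h import *
a=optics.grab_frame('scene');b=optics.grab_frame('top')
f=lambda i,x,y:cv2.resize(i[y:y+90,x:x+120],(400,300),interpolation=cv2.INTER_CUBIC)
cv2.imwrite('pics/g3.png',np.hstack([f(a,190,150),f(b,190,150)]))
print(robot.observe()['qpos'])
"
```

```text
t: 12.95
tool_pos: [0.4359, 0.0222, 0.0243]
tool_rot: [[0.001, 1.0, -0.007], [0.965, -0.003, -0.262], [-0.262, -0.007, -0.965]]
force: [-1.6, 0.7, 7.5]
gripper_width: 0.0173
grip_force: 20.0
t: 13.65
tool_pos: [0.4355, 0.0222, 0.0236]
tool_rot: [[0.001, 1.0, -0.008], [0.965, -0.003, -0.262], [-0.262, -0.008, -0.965]]
force: [-0.1, -0.2, 1.0]
gripper_width: 0.0441
grip_force: 0.0
t: 14.35
tool_pos: [0.4384, 0.0496, 0.1254]
tool_rot: [[0.001, 1.0, -0.002], [0.965, -0.002, -0.262], [-0.262, -0.002, -0.965]]
force: [0.4, 0.5, 0.8]
gripper_width: 0.0442
grip_force: 0.0
[  1.0333   6.3722 115.4393 -17.5756  60.087   10.2026]
```

View pics/g3.png

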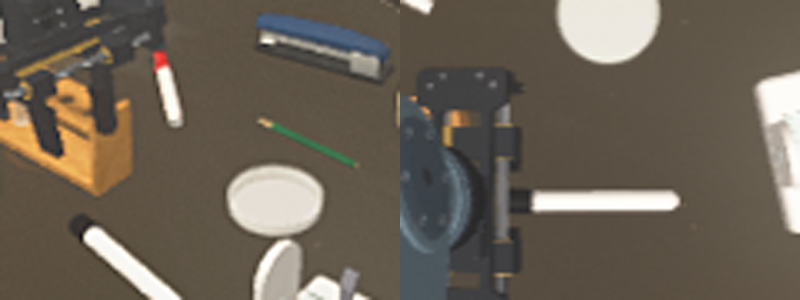

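The tube lies free on the worktop: bottom tip at top crop (680,201), cap edge (531,201). I segment the body for its middle and direction.

```bash

cat > m.py <<'E'
from h import *
def seg(n,x0,y0,x1,y1):
    g=optics.grab_frame(n)[y0:y1,x0:x1].min(2).astype(np.uint8)
    k=(g>140).astype(np.uint8);N,l,s,c=cv2.connectedComponentsWithStats(k)
    i=1+np.argmax(s[1:,4]);ys,xs=np.where(l==i);p=np.c_[xs,ys].astype(float)
    c=p.mean(0);d=np.linalg.svd(p-c,full_matrices=False)[2][0];t=(p-c)@d
    return c+[x0,y0],d,t.min()-.5,t.max()+.5,s[i,4]
E
python3 - <<'E'
from m import *
for n,b in(("top",(222,195,285,225)),("scene",(205,212,250,245))):
    c,d,a,e,A=seg(n,*b);P0,P1=[plane(n,c+d*t,.0095) for t in(a,e)]
    print(n,c,d,a,e,A,P0,P1,np.linalg.norm(P1-P0))
    if n=="top": ct=c
E
```

```text
top [251.9259 209.6708] [ 0.9999 -0.0139] -22.456148305275686 21.581355355777184 243 [0.4348 0.0313 0.0095] [ 0.4367 -0.0972  0.0095] 0.12849457376527887
scene [229.509  230.7523] [0.7577 0.6526] -18.510382194884148 18.715057771987045 222 [0.436  0.0402 0.0095] [ 0.4357 -0.0995  0.0095] 0.13971351614683158
```

```bash

python3 -c "
from h import *
rows((.4358,-.0225,.10),tool(0.3,0),8)"
```

```text
8 rows of [-0.338  0.001  0.161 -0.012  0.316 -0.008] total [-2.7   0.01  1.29 -0.1   2.53 -0.07]
```

```bash

python3 -m creep '[-0.34,0,0.16,-0.01,0.32,-0.01,-0.34,0,0.16,-0.01,0.32,-0.01,-0.34,0,0.16,-0.01,0.32,-0.01,-0.34,0,0.16,-0.01,0.32,-0.01,-0.34,0,0.16,-0.01,0.31,-0.01,-0.34,0,0.16,-0.01,0.31,-0.01,-0.34,0,0.16,-0.01,0.31,-0.01,-0.34,0,0.16,-0.01,0.31,-0.01]'
python3 -m creep '[0,0,0,0,0,0,0,0,0,0,0,0]'
python3 -c "
from h import *
rows((.4358,-.0225,.0235),tool(0.3,0),6)"
```

```text
t: 15.35
tool_pos: [0.4355, -0.0232, 0.0998]
tool_rot: [[-0.006, 1.0, -0.002], [1.0, 0.006, 0.001], [0.001, -0.002, -1.0]]
force: [-0.7, -1.0, 0.6]
gripper_width: 0.0442
grip_force: 0.0
t: 15.55
tool_pos: [0.4357, -0.0229, 0.1003]
tool_rot: [[-0.005, 1.0, -0.002], [1.0, 0.005, -0.001], [-0.001, -0.002, -1.0]]
force: [0.1, -0.3, -0.6]
gripper_width: 0.0443
grip_force: 0.0
6 rows of [ 0.003  0.002  0.512 -0.004  0.002 -0.001] total [ 0.02  0.01  3.07 -0.02  0.01 -0.  ]
```

```bash

python3 -m creep '[0,0,0.6,0,0,0,0,0,0.6,0,0,0,0,0,0.6,0,0,0,0,0,0.6,0,0,0,0,0,0.4,0,0,0,0,0,0.26,0,0,0,0,0,0,0,0,0,0,0,0,0,0,0]'
python3 -m creep '[0,0,0,0,0,0,0,0,0,0,0,0,0,0,0,0,0,0,0,0,0,0,0,0,0,0,0,0,0,0,0,0,0,0,0,0]' 0 60
python3 -m creep '[0,0,-0.5,0,0,0,0,0,-1,0,0,0,0,0,-1,0,0,0,0,0,-1,0,0,0,0,0,-1,0,0,0,0,0,-1,0,0,0,0,0,-1,0,0,0,0,0,-0.6,0,0,0]'
python3 -m creep '[0,0,0,0,0,0,0,0,0,0,0,0]'
python3 - <<'E'
from m import *
s=robot.observe();print(s['gripper_width'],s['grip_force'],s['qpos'])
a=optics.grab_frame('scene');b=optics.grab_frame('top')
f=lambda i,x,y:cv2.resize(i[y:y+90,x:x+120],(400,300),interpolation=cv2.INTER_CUBIC)
cv2.imwrite('pics/g4.png',np.vstack([np.hstack([f(a,190,150),f(b,200,150)]),np.hstack([f(a,240,205),f(b,275,145)])]))
E
```

```text
t: 16.35
tool_pos: [0.4366, -0.0228, 0.0248]
tool_rot: [[-0.007, 1.0, -0.0], [1.0, 0.007, -0.001], [-0.001, -0.0, -1.0]]
force: [-0.0, 0.9, -0.1]
gripper_width: 0.0441
grip_force: 0.0
t: 16.95
tool_pos: [0.4366, -0.0229, 0.0248]
tool_rot: [[-0.006, 1.0, -0.0], [1.0, 0.006, -0.001], [-0.001, -0.0, -1.0]]
force: [-0.5, -0.3, 2.8]
gripper_width: 0.0163
grip_force: 60.0
t: 17.75
tool_pos: [0.4369, -0.0227, 0.2048]
tool_rot: [[-0.007, 1.0, 0.002], [1.0, 0.007, -0.002], [-0.002, 0.002, -1.0]]
force: [0.7, 0.3, -0.1]
gripper_width: 0.0164
grip_force: 60.0
t: 17.95
tool_pos: [0.4362, -0.0225, 0.2021]
tool_rot: [[-0.006, 1.0, -0.0], [1.0, 0.006, -0.001], [-0.001, -0.0, -1.0]]
force: [-0.9, -0.2, -0.7]
gripper_width: 0.0165
grip_force: 60.0
0.016462131245850636 59.999756813049316 [-18.5549  -4.4486 114.3673  -0.0773  70.063  -18.8964]
```

View pics/g4.png

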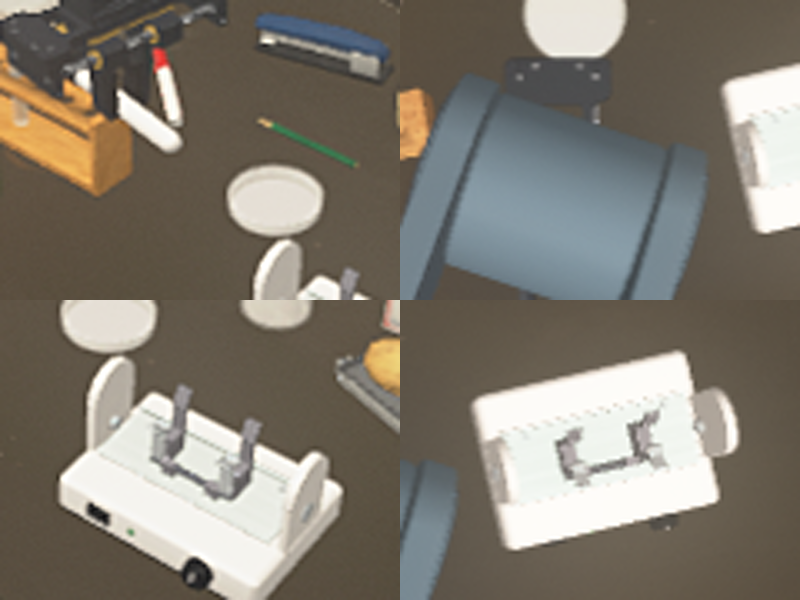

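The tube is held across its middle, level, at (150,120) in the upper-left crop, and the mixer view is clear. I now refine the mixer pose with a silhouette fit in both views plus the triangulated tine tops.

```bash
cat > fit.py <<'E'
from h import *
from scipy.optimize import minimize
Z=8
def T(q,l):
    c,s=np.cos(q[2]),np.sin(q[2]);l=np.array(l,float)/1e3
    return l@np.array([[c,s,0],[-s,c,0],[0,0,1]])+[q[0],q[1],0]
box=[(x,y,z) for x in(-68,68) for y in(-95,95) for z in(0,42)]
th=np.linspace(0,np.pi,25)
cheeks=[[(28*np.cos(a),yc+d,90+28*np.sin(a)) for a in th for d in(-4,4)]+[(x,yc+d,42) for x in(-28,28) for d in(-4,4)] for yc in(-91,91)]
W={"top":(285,145,105,85),"scene":(245,210,110,90)}
M={}
for n,(x,y,w,h) in W.items():
    g=optics.grab_frame(n)[y:y+h,x:x+w].min(2).astype(np.float32)
    g=cv2.morphologyEx(g,cv2.MORPH_CLOSE,np.ones((15,15)))
    M[n]=np.clip((g-70)/(180-70),0,1)
def ren(n,q):
    x,y,w,h=W[n];im=np.zeros((h*Z,w*Z),np.uint8)
    for l in[box]+cheeks:
        p=(proj(n,T(q,l))-[x,y]+.5)*Z-.5
        hull=cv2.convexHull(p.astype(np.float32));cv2.fillConvexPoly(im,(hull*16).round().astype(np.int32),255,shift=4)
    return cv2.resize(im,(w,h),interpolation=cv2.INTER_AREA)/255.
def cost(q,ns):return sum(np.abs(ren(n,q)-M[n]).sum() for n in ns)
for ns in(("top",),("scene",),("top","scene")):
    q=np.array([.494,-.27,.228])
    for _ in range(2):
        r=minimize(cost,q,args=(ns,),method="Nelder-Mead",options=dict(initial_simplex=q+np.array([[0,0,0],[.006,0,0],[0,.006,0],[0,0,.05]])));q=r.x
    print(ns,r.x,np.degrees(r.x[2]),r.fun)
C=[tri([("scene",a),("top",b)])[0] for a,b in(((295.2,231.4),(327.5,184.6)),((315.6,241.6),(352.4,178.9)))]
d=C[0]-C[1];yaw=np.arctan2(-d[0],d[1]);print(C,np.linalg.norm(d),np.degrees(yaw),(C[0]+C[1])/2-.019*np.array([np.cos(q[2]),np.sin(q[2]),0]))
cv2.imwrite("pics/fit.png",np.hstack([cv2.resize(np.dstack([M[n],ren(n,q),M[n]])*255,(400,330)) for n in W]))
E
python3 fit.py
```

```text
('top',) [ 0.4936 -0.2693  0.2261] 12.9550043733046 541.8907301932975
('scene',) [ 0.5004 -0.2621  0.2115] 12.116989817482397 872.1793219104447
('top', 'scene') [ 0.494  -0.2687  0.2202] 12.618065185352458 1573.1548998001158
[array([ 0.5032, -0.2348,  0.1099]), array([ 0.5166, -0.2999,  0.1129])] 0.06656692537687386 11.584709301542658 [ 0.4914 -0.2715  0.1114][ WARN:0@2.250] global loadsave.cpp:1063 imwrite_ Unsupported depth image for selected encoder is fallbacked to CV_8U.
```

View pics/fit.png

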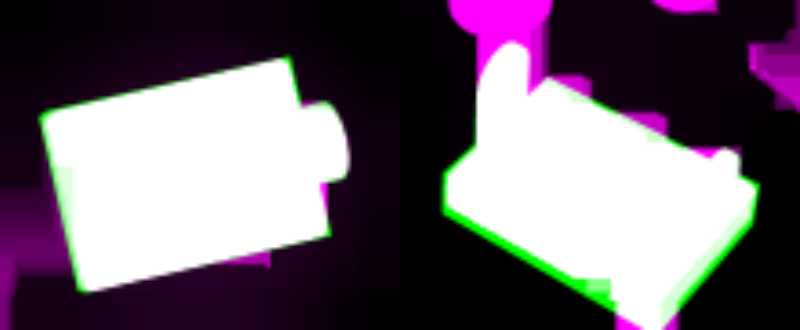

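The fit overlays well: top outline matches, with centre (0.4935,-0.2695) and yaw 12.9°. Two views and the tine tops agree to about 2 mm. Move above the seat.

```bash

python3 -c "
from h import *
rows((.4935,-.2695,.19),tool(12.9,0),14)"
```

```text
14 rows of [-0.721  0.088  0.031 -0.002  0.    -0.149] total [-10.1    1.24   0.44  -0.03   0.    -2.09]
```

```bash

python3 -m creep '[-0.72,0.09,0.03,0,0,-0.15,-0.72,0.09,0.03,0,0,-0.15,-0.72,0.09,0.03,0,0,-0.15,-0.72,0.09,0.03,0,0,-0.15,-0.72,0.09,0.03,0,0,-0.15,-0.72,0.09,0.03,0,0,-0.15,-0.72,0.09,0.03,0,0,-0.15]'
python3 -m creep '[-0.72,0.09,0.03,0,0,-0.15,-0.72,0.09,0.03,0,0,-0.15,-0.72,0.09,0.03,0,0,-0.15,-0.72,0.09,0.03,0,0,-0.15,-0.72,0.09,0.03,0,0,-0.15,-0.72,0.09,0.03,0,0,-0.15,-0.72,0.09,0.03,0,0,-0.15,0,0,0,0,0,0]'
python3 -m creep '[0,0,0,0,0,0,0,0,0,0,0,0]'
python3 -c "
from h import *
rows((.4935,-.2695,.145),tool(12.9,0),4)
rows((.4935,-.2695,.145),tool(12.9,0),1)
a=optics.grab_frame('scene');cv2.imwrite('pics/g5.png',cv2.resize(a[165:315,230:380],(600,600),interpolation=cv2.INTER_CUBIC))
"
```

```text
t: 18.85
tool_pos: [0.4585, -0.1481, 0.1959]
tool_rot: [[-0.117, 0.993, -0.002], [0.993, 0.117, -0.0], [0.0, -0.002, -1.0]]
force: [0.1, 0.4, -0.0]
gripper_width: 0.0168
grip_force: 60.0
t: 19.65
tool_pos: [0.4949, -0.2708, 0.1907]
tool_rot: [[-0.223, 0.975, -0.002], [0.975, 0.223, -0.001], [-0.0, -0.002, -1.0]]
force: [-0.7, 0.0, -0.9]
gripper_width: 0.0163
grip_force: 60.0
t: 19.85
tool_pos: [0.4944, -0.2683, 0.1912]
tool_rot: [[-0.224, 0.975, -0.002], [0.975, 0.224, 0.0], [0.0, -0.002, -1.0]]
force: [-0.4, -0.4, -0.6]
gripper_width: 0.0165
grip_force: 60.0
4 rows of [-0.01  -0.011  0.462 -0.004 -0.001  0.003] total [-0.04 -0.05  1.85 -0.01 -0.    0.01]
1 rows of [-0.04  -0.045  1.849 -0.015 -0.004  0.011] total [-0.04 -0.04  1.85 -0.01 -0.    0.01]
```

View pics/g5.png

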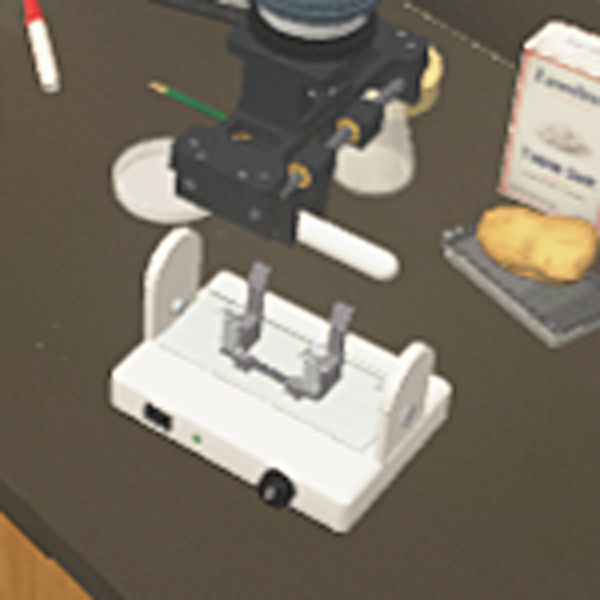

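The tube hangs above the mixer between the cheeks, with its tip at scene (327,231). I check that tip against prediction, then descend in steps.

```bash

python3 -c "
from h import *
print(proj('scene',[.511,-.3414,.1765]))"
python3 -m creep '[-0.02,-0.02,0.6,0,0,0,-0.02,-0.02,0.6,0,0,0,0,0,0.6,0,0,0,0,0,0.4,0,0,0,0,0,0.3,0,0,0,0,0,0,0,0,0,0,0,0,0,0,0]'
python3 -c "
from h import *
rows((.4935,-.2695,.115),tool(12.9,0),1)"
```

```text
[[328.9161 232.3384]]
t: 20.6
tool_pos: [0.4942, -0.2707, 0.1294]
tool_rot: [[-0.224, 0.975, -0.0], [0.975, 0.224, -0.001], [-0.001, -0.001, -1.0]]
force: [1.0, -0.6, 0.1]
gripper_width: 0.0163
grip_force: 60.0
1 rows of [ 0.052 -0.018  0.574 -0.007  0.01   0.011] total [ 0.05 -0.02  0.57 -0.01  0.01  0.01]
```

```bash

python3 -m creep '[0.02,-0.01,0.2,0,0,0,0.02,-0.01,0.2,0,0,0,0,0,0.15,0,0,0,0,0,0,0,0,0]'
python3 -m creep '[0,0,0.1,0,0,0,0,0,0.1,0,0,0,0,0,0,0,0,0]'
python3 -m creep '[0,0,0.1,0,0,0,0,0,0,0,0,0]'
```

```text
t: 21.0
tool_pos: [0.4939, -0.2696, 0.1156]
tool_rot: [[-0.224, 0.975, 0.001], [0.975, 0.224, -0.001], [-0.001, 0.0, -1.0]]
force: [1.5, 0.6, 0.6]
gripper_width: 0.0166
grip_force: 60.0
t: 21.3
tool_pos: [0.4949, -0.2703, 0.1117]
tool_rot: [[-0.224, 0.974, 0.003], [0.974, 0.224, -0.003], [-0.004, 0.002, -1.0]]
force: [4.0, -0.1, 4.5]
gripper_width: 0.0163
grip_force: 60.0
t: 21.5
tool_pos: [0.494, -0.2702, 0.1084]
tool_rot: [[-0.224, 0.975, 0.001], [0.975, 0.224, -0.002], [-0.003, 0.0, -1.0]]
force: [4.4, -1.3, 2.0]
gripper_width: 0.0165
grip_force: 60.0
```

Jaw contact is as expected, with a small push toward +x. I continue to the seat, aiming for TCP z≈0.0965.

```bash

python3 -m creep '[0,0,0.1,0,0,0,0,0,0,0,0,0]'
python3 -m creep '[0,0,0.1,0,0,0,0,0,0,0,0,0]'
python3 -m creep '[0,0,0.1,0,0,0,0,0,0,0,0,0]'
python3 -m creep '[0,0,0.1,0,0,0,0,0,0,0,0,0]'
```

```text
t: 21.7
tool_pos: [0.4932, -0.2696, 0.105]
tool_rot: [[-0.224, 0.975, -0.001], [0.975, 0.224, -0.001], [-0.001, -0.001, -1.0]]
force: [4.7, -0.2, 0.5]
gripper_width: 0.0164
grip_force: 60.0
t: 21.9
tool_pos: [0.4929, -0.2694, 0.1022]
tool_rot: [[-0.224, 0.975, -0.002], [0.975, 0.224, -0.0], [0.0, -0.002, -1.0]]
force: [4.8, -0.3, -1.9]
gripper_width: 0.0166
grip_force: 60.0
t: 22.1
tool_pos: [0.4928, -0.2693, 0.0997]
tool_rot: [[-0.224, 0.974, -0.002], [0.974, 0.224, -0.0], [0.0, -0.002, -1.0]]
force: [3.4, -0.5, -4.1]
gripper_width: 0.0166
grip_force: 60.0
t: 22.3
tool_pos: [0.4933, -0.2695, 0.0977]
tool_rot: [[-0.224, 0.974, -0.001], [0.974, 0.224, -0.001], [-0.001, -0.001, -1.0]]
force: [4.4, 0.5, -2.6]
gripper_width: 0.0165
grip_force: 60.0
```

```bash

python3 -m creep '[0,0,0.06,0,0,0,0,0,0,0,0,0]'
python3 -m creep '[0,0,0.06,0,0,0,0,0,0,0,0,0]'
python3 -c "
from h import *
a=optics.grab_frame('scene');cv2.imwrite('pics/g6.png',cv2.resize(a[195:315,240:360],(600,600),interpolation=cv2.INTER_CUBIC))
"
```

```text
t: 22.5
tool_pos: [0.4935, -0.2696, 0.0971]
tool_rot: [[-0.225, 0.974, -0.001], [0.974, 0.225, -0.001], [-0.001, -0.001, -1.0]]
force: [1.5, 3.6, 3.2]
gripper_width: 0.0162
grip_force: 60.0
t: 22.7
tool_pos: [0.4935, -0.2696, 0.0969]
tool_rot: [[-0.225, 0.974, -0.001], [0.974, 0.225, -0.001], [-0.001, -0.001, -1.0]]
force: [-2.2, 4.7, 16.0]
gripper_width: 0.0166
grip_force: 60.0
```

View pics/g6.png

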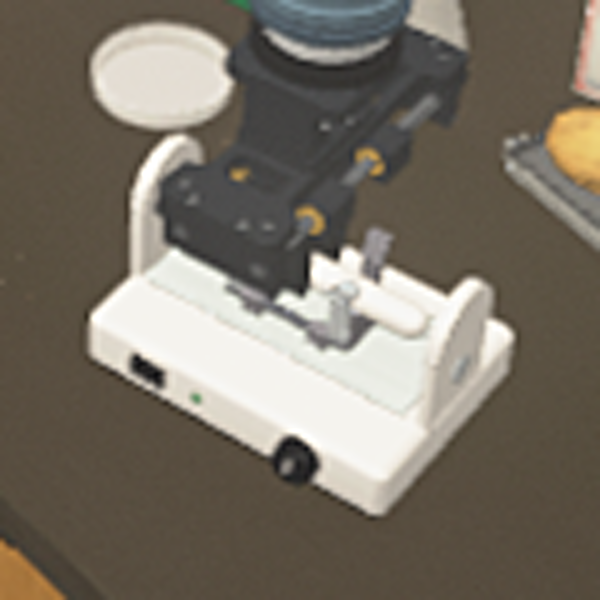

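The tube lies down in the forks at (370,300) in the crop with the jaw nose over it at (345,292). Force rises at TCP z=0.0969, so it has bottomed. I give a small extra press, ease off, open, and go straight up.

```bash

python3 -m creep '[0,0,0.05,0,0,0,0,0,0,0,0,0]'
python3 -m creep '[0,0,-0.08,0,0,0,0,0,0,0,0,0]'
python3 -m creep '[0,0,0,0,0,0,0,0,0,0,0,0,0,0,0,0,0,0,0,0,0,0,0,0,0,0,0,0,0,0,0,0,0,0,0,0]' 0.45
python3 -m creep '[0,0,-0.3,0,0,0,0,0,-0.5,0,0,0,0,0,-0.8,0,0,0,0,0,-0.9,0,0,0,0,0,-0.9,0,0,0,0,0,-0.9,0,0,0,0,0,-0.9,0,0,0]'
python3 -m creep '[0.9,-0.3,0,0,0,0,0.9,-0.3,0,0,0,0,0.9,-0.3,0,0,0,0,0.9,-0.3,0,0,0,0,0.9,-0.3,0,0,0,0,0.9,-0.3,0,0,0,0,0.9,-0.3,0,0,0,0,0.9,-0.3,0,0,0,0]'
python3 -m creep '[0.9,-0.3,0,0,0,0,0.9,-0.3,0,0,0,0,0.9,-0.3,0,0,0,0,0.9,-0.3,0,0,0,0,0,0,0,0,0,0,0,0,0,0,0,0]'
python3 -c "
from m import *
a=optics.grab_frame('scene');b=optics.grab_frame('top')
cv2.imwrite('pics/g7.png',np.hstack([cv2.resize(i[y:y+75,x:x+100],(400,300),interpolation=cv2.INTER_CUBIC) for i,x,y in((a,255,215),(b,287,145))]))
"
```

```text
t: 22.95
tool_pos: [0.4936, -0.2696, 0.0968]
tool_rot: [[-0.225, 0.974, -0.001], [0.974, 0.225, -0.001], [-0.001, -0.001, -1.0]]
force: [-5.8, 7.9, 24.2]
gripper_width: 0.0167
grip_force: 60.0
t: 23.15
tool_pos: [0.4935, -0.2697, 0.097]
tool_rot: [[-0.225, 0.974, -0.0], [0.974, 0.225, -0.001], [-0.001, -0.001, -1.0]]
force: [-0.0, 5.3, 11.4]
gripper_width: 0.0164
grip_force: 60.0
t: 23.75
tool_pos: [0.4932, -0.2697, 0.0956]
tool_rot: [[-0.224, 0.975, -0.001], [0.975, 0.224, -0.001], [-0.001, -0.001, -1.0]]
force: [0.3, 0.9, -0.2]
gripper_width: 0.0396
grip_force: 0.0
t: 24.45
tool_pos: [0.4936, -0.2696, 0.2282]
tool_rot: [[-0.224, 0.974, 0.001], [0.974, 0.224, -0.002], [-0.002, 0.0, -1.0]]
force: [-0.2, 0.2, -0.2]
gripper_width: 0.0397
grip_force: 0.0
t: 25.25
tool_pos: [0.3943, -0.107, 0.2269]
tool_rot: [[-0.224, 0.975, 0.001], [0.975, 0.224, -0.002], [-0.002, 0.001, -1.0]]
force: [0.3, 0.0, 0.5]
gripper_width: 0.0402
grip_force: 0.0
t: 25.85
tool_pos: [0.3457, -0.0269, 0.2267]
tool_rot: [[-0.225, 0.974, 0.002], [0.974, 0.225, -0.003], [-0.003, 0.001, -1.0]]
force: [0.5, 0.0, 0.5]
gripper_width: 0.0392
grip_force: 0.0
```

View pics/g7.png

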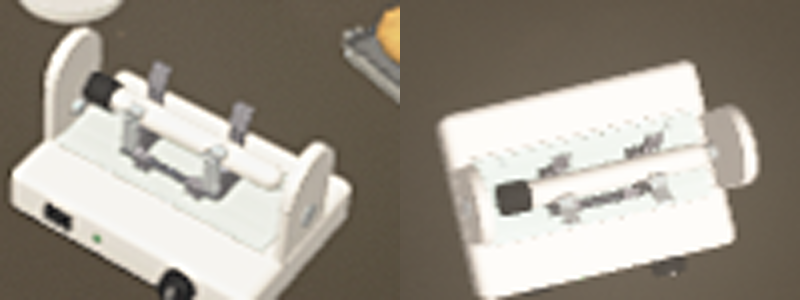

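The tube sits level in both forks, cap at (100,90) and tip at (270,177) in the left crop. Both jaw noses lie over it, there is clearance at both cheeks, and the robot is clear.

```bash
python3 -c "
from rig import robot
print(robot.job_done())"
```

```text
the job is handed in; nothing more can be done
None
```

I handed the job in at about 26 s: the sample tube was laid flat and released on the worktop, then pressed into both mixer forks with the jaw over it; the final pictures show it seated and the robot clear, but no verdict was returned.

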